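# Close the security-tag tub to the half-way mark and hold

## Robot

A 6-joint arm with a two-finger parallel gripper is mounted at the origin on the work surface. World frame = base frame: x ahead of the robot, y to its left, z up, the work surface at z = 0. Lengths are in mm, angles in degrees, forces in N, time in s.
With the tool pointing down it reaches from about 350 to 975 mm from the base axis. Payload 17.4 kg.
Tool frame: the origin (TCP) lies between the finger pads; the fingertips stand 17 mm ahead of it and the grasp point (between the pads) lies 2 mm behind it; z points along the fingers, y is the direction in which the jaws open and shut (so a half turn about z gives the same grasp; the last joint's range is limited). The gripper opens to 85 mm and grips with 20 to 120 N. Pads are 22 mm wide; open, the fingers measure 114 mm over their backs; the gripper's body (76 mm by 85 mm) begins 54 mm behind the grasp point. The pads swing forward as they close: fully open they stand 13 mm farther back than shut.
Start: joints at [-66.222, 6.646, 82.598, -0, 90.757, -2.166], TCP at [295.294, -606.988, 248.303] pointing down, gripper open.
Joint ranges: [-162.19, 162.19], [-47.58, 125.68], [4.15, 143.07], [-65.23, 245.23], [0.69, 171.88], [-170.13, 170.13]. Speed limits (degrees/s): [108.29, 108.29, 127.2, 180, 180, 180].

## Interface

Orientations are given as a 3x3 rotation matrix whose columns are the frame's x, y, z axes.
In Python, from station import * gives the robot as it stands. The module is installed in compiled form; this text tells all that it offers.
- The arm moves only by the tool move_arm, never from a script. Its argument "increments" is a list of rows, each an object of numbers: "dx", "dy", "dz": the shift along the world's x, y, z in cm; "ax", "ay", "az": the turn, a rotation vector about the world's x, y, z in degrees; "grip": the finger opening in cm, from 0 to 8.54. A call has 1 to 10 rows; each row shifts and turns the pose as measured when the row begins; what a row does not reach is not made up. A row lasts 1/10 s, in which the tool goes at most 50 mm and 8.59 degrees, less where a joint would pass 70% of its speed; a pose out of reach is approached as far as the arm can. A call with a gripper value outside its range is refused whole. The fingers move at their own pace and stop on an object; "newtons" is the grip in N (left out, the last holds). Time passes only in rows, so rows that do not move let the fingers close. It gives the time, the measured TCP pose, the force and the opening at its end, in the units of the state.
- get_state(): the state, without advancing time (a new reading comes with each control period).
- get_image(name): name is "scene" or "top" or "wrist"; returns a dict with "color" (420x560x3 uint8, red, green, blue), "depth" (420x560 float32, mm along the optical axis (not along the pixel's ray), 0 where there is no reading), "vfov" (degrees; the focal length in pixels is half the picture's height over the tangent of half this angle, whatever the lens; pixels are square), "cx", "cy" (the principal point, pixels), "distortion" ([k1, k2, p1, p2, k3] as OpenCV has them; the pictures are not rectified), "xyz" and "attitude" of the camera in the world. Camera axes: x right, y up, looking along -z (the intrinsics and any distortion apply to the point x, -y, -z); pixel columns grow to the right and rows downward; lengths in mm; the calibration is good to about 2 mm. A picture is of the moment at which its call begins.
- close_job(): hands the job in, once; it reports no verdict.
The state is a dict: "time_s": time; "joints": joint angles; "dq": joint speeds; "tau": joint torques, N m; "eef_pos": TCP position; "tool_rot": TCP orientation; "contact_force": force on the tool from outside, world axes, zero at the start; "moment": the same for the moment, N m; "width": opening from 0.0 (shut) to 1.0 (fully open).
Only numpy, scipy, OpenCV 4.12 (cv2) and the standard library are available. Lean on these libraries where they do the work, as an engineer would, in place of code of your own. Each camera call takes 0.05 s, during which the arm holds its last target.

## Task

Clear the two oblong security tags out of the detacher's catch tray into the tag tub, leaving the round tag in the tray and everything else on the counter where it is. Then fit the bayonet lid with the grip bar into the tub's mouth, and turn it clockwise (seen from above) half way to the lock, until its bar points at the round studs, stopping well before the lock clicks. Finish holding the lid there by its bar without letting go, because its spring would turn it back; I will check the contents before it is locked.

Things in the scene. Friction and masses are not known exactly. Their poses are not given: they have to be found in the camera images.
- tub: Tag tub, fixed: white round pot, 116 mm diameter, 95 mm tall, on a round 144 mm metal plate 6 mm thick. Origin on the counter at its centre, z up. Inner floor 10 mm above the counter; inside 104 mm wide under the lip. Outside, at lip height, out to 70 mm from the centre: a narrow rib (6 mm) at each entry notch (+x and -x) and a wide block (26 mm) at each lock position (+y and -y).
- tub_mouth (a point): Centre of the tub's mouth, level with the lip's top, 95 mm above the counter; axes as the tub's. The lip is 6 mm thick; its round opening, 78 mm wide, is widened along x, both ways, by entry notches 20 mm wide reaching out to 49 mm from the centre. Tub and lid are the same after half a turn.
- tub_stud (a point): Centre of the top of one of the two round half-way studs (12 mm) outside the lip, 64 mm from the tub's centre, 45 degrees clockwise (from above) from the tub's +x; the other stands opposite.
- ring (a joint): Spring ring under the lip (rad): 0 at rest, grows as the lid's lugs push it clockwise. They meet it after the lid has turned about 0.11 from straight entry, so it reads about 0.67 at half way. It pushes back with 0.04 (rest) to 0.12 N m (half way) and returns a released lid. From about 1.0 a light spring catch is met; locked at about 1.45. Turning counter-clockwise is blocked.
- lid: Bayonet lid, grey, 130 g, plug down on the counter. Origin at the centre of the plug's underside, z up. Plug 72 mm diameter, 16 mm high; flange 100 mm diameter, 16 to 22 mm above the origin. Two lugs on the plug, along +x and -x, in line with the grip bar, 12 mm wide, reach out to 46 mm from the centre, 1 to 8 mm above the origin; with bar and ribs in line they pass the notches.
- lid_flange (a point): Centre of the underside of the lid's flange, 16 mm above the lid's origin. The lid is down when the flange lies on the lip (this point at the mouth's centre, lid origin 79 mm above the counter); the lugs are then 2 mm below the lip and the lid can be turned.
- lid_bar (a point): Centre of the top of the lid's grip bar, 52 mm above the lid's origin. The bar stands on the flange: 64 mm long (lid x), 14 mm thick (lid y), from 22 to 52 mm above the origin.
- detacher: Tag detacher, fixed: an open black catch tray 130 mm (x) by 260 mm (y), walls 5 mm thick and 22 mm high, floor 5 mm thick; adjoining its +x side a grey machine body 110 mm deep, 260 mm wide, 66 mm high. Origin on the counter under the tray's centre.
- tag_a: Oblong security tag, grey, 48 (x) by 20 (y) by 12 mm, with a round boss of 18 mm diameter to 16.5 mm height, 12 mm off centre towards +x; 20 g. Origin at the centre of its underside. Lies in the catch tray.
- tag_b: The other oblong tag, just the same.
- round_tag: Round tag, grey, 32 mm diameter, 8 mm thick with a small boss to 15 mm, also in the catch tray. To be left there. Origin under its centre.
- plain_lid: Bystander: plain grey lid of a jar, 80 mm diameter, round knob, 44 mm tall, without lugs or bar. Origin under its centre.
- tape: Bystander: roll of clear tape lying flat, 72 mm diameter, 22 mm tall.
- stapler: Bystander: stapler, 130 by 34 by 53 mm. Origin under its centre.
- pen_pot: Bystander: dark pot of pens, 76 mm diameter, 157 mm tall with the pens. Origin under its centre.
- card_terminal: Bystander: black card terminal, 150 by 75 by 33 mm. Origin under its centre.

How it is judged (in metres and radians):
On the way, in this order (a step that is already met when the one before it is completed fails the run):
1. both oblong tags lie in the tub (horizontal distance between each of tag_a, tag_b and tub_mouth below 0.052 m and z of each of tag_a, tag_b in the frame of tub_mouth below -0.022 m), for 0.2 s.
2. the lid is down in the mouth, its lugs through the entry notches, not yet turned far (z of lid_flange in the frame of tub_mouth between -0.004 and 0.005 m and horizontal distance between lid_flange and tub_mouth below 0.007 m and angle between lid's own z axis and vertical below 0.09 rad and angle between the x axis of lid and the x axis of tub, either way round below 0.35 rad), for 0.05 s.
At the end, for the whole second after the job is handed in: Oblong tags inside the tub; lid on the lip (within 5 mm, centred within 7 mm, level within 5 degrees), turned clockwise 45 degrees +-13 against the spring ring (0.4 to 0.95 rad), not turning on (below 0.6 rad/s), gripped by the fingers with over 2 N; round tag still in the tray (all of step 1 and z of lid_flange in the frame of tub_mouth between -0.004 and 0.005 m and horizontal distance between lid_flange and tub_mouth below 0.007 m and angle between lid's own z axis and vertical below 0.09 rad and angle between the x axis of lid and the x axis of tub, either way round between 0.55 and 1.02 rad and value of joint ring between 0.4 and 0.95 rad and contact force between the fingers and lid above 2 N and angular speed of lid below 0.6 rad/s and horizontal distance between round_tag and detacher below 0.13 m and height (world z) of round_tag below 0.02 m); the arm keeps its last pose, push and grip.
It fails at once if the lid is turned on into the lock's click (ring past 1.2 rad) (value of joint ring above 1.2 rad).
It fails at once if the round tag is taken out of the tray (height (world z) of round_tag above 0.05 m or horizontal distance between round_tag and detacher above 0.16 m).
It fails at once if another thing on the counter is pushed more than 4 cm (distance of any of plain_lid, tape, stapler, pen_pot, card_terminal from where it was at the start of the episode above 0.04 m).
It also fails if it takes over 67 s, if anything falls off the work surface, if the arm or the gripper's body presses on something with over 40 N, if the wrist force passes 120 N, or if a joint passes its speed limit or range.

## Working session

There is one attempt and no reset: what is moved stays moved. The work goes in short steps, Python scripts to look and compute and a tool call to move; the robot and the scene stay as the last step left them, time stands still between calls to the robot, and variables do not carry over. Pictures are saved under pics/ and viewed, and the job is handed in when it is done.

Besides the shell and the picture viewer there is one more tool, called after "Request:" by a JSON object that holds its "api" and its "payload", one argument or row to a line. move_arm: Moves the arm, as the interface text tells. Its arguments: {"type":"object","properties":{"increments":{"type":"array"},"newtons":{"type":"number"}},"required":["increments"]}

```bash
mkdir -p pics
cat > h.py <<'E'
from station import *
import numpy as np, cv2
def snap(n,f):
    im=get_image(n); cv2.imwrite('pics/'+f+'.png',cv2.cvtColor(im['color'],cv2.COLOR_RGB2BGR))
    import pickle; pickle.dump(im,open('pics/'+f+'.pkl','wb')); return im
def load(f):
    import pickle; return pickle.load(open('pics/'+f+'.pkl','rb'))
def K(im):
    h,w=im['color'].shape[:2]; f=h/2/np.tan(np.radians(im['vfov'])/2)
    return np.array([[f,0,im['cx']],[0,f,im['cy']],[0,0,1.]])
def rays(im,uv):
    p=cv2.undistortPoints(np.array(uv,float).reshape(-1,1,2),K(im),np.array(im['distortion'],float)).reshape(-1,2)
    d=np.c_[p[:,0],-p[:,1],-np.ones(len(p))]
    return np.array(im['xyz'],float),d@np.array(im['attitude'],float).T
def onz(im,uv,z):
    o,d=rays(im,uv); t=(z-o[2])/d[:,2]; return o+d*t[:,None]
def dep(im,uv):
    o,d=rays(im,uv); u=np.array(uv,int).reshape(-1,2); z=im['depth'][u[:,1],u[:,0]]; return o+d*z[:,None]
def cloud(im):
    h,w=im['depth'].shape; v,u=np.mgrid[:h,:w]; 
    return dep(im,np.c_[u.ravel(),v.ravel()]).reshape(h,w,3)
E
python3 - <<'E'
from h import *
s=get_state(); print(s)
for n in ['scene','top','wrist']:
    im=snap(n,n+'0'); print(n,im['vfov'],im['cx'],im['cy'],im['distortion'],im['xyz'],np.round(im['attitude'],3).tolist(),(im['depth']>0).mean())
E
```

```text
{'time_s': 0.0, 'joints': array([-6.62229468e+01,  6.67374737e+00,  8.26351162e+01, -2.21195932e-03,
        9.07552293e+01, -2.16683051e+00]), 'dq': array([-0.04133773,  0.04051569, -0.02605228,  0.00681778,  0.00583389,
       -0.11305134]), 'tau': array([-4.69290317e-03, -7.32010531e+01, -6.32497072e+01, -2.00450895e-04,
        6.25059867e-03,  5.67856034e-06]), 'eef_pos': array([ 295.21203021, -606.84069416,  247.57342031]), 'tool_rot': array([[ 8.99223176e-01,  4.37489935e-01, -4.86334613e-04],
       [ 4.37490205e-01, -8.99222611e-01,  1.00811966e-03],
       [ 3.71912567e-06, -1.11929120e-03, -9.99999374e-01]]), 'contact_force': array([-0.1517401 ,  0.42192156, -0.56999594]), 'moment': array([-0.00322487, -0.02452494, -0.010904  ]), 'width': 1.002100974563219}
scene 48.51674306138696 281.78112702300524 209.30773518211976 [-0.03578175  0.          0.          0.          0.        ] [1118.43988531   20.89231351 1084.46737869] [[0.025, -0.878, 0.479], [1.0, 0.027, -0.004], [-0.009, 0.479, 0.878]] 0.9959948979591837
top 47.63340849007901 283.0605259945692 216.31606204044618 [-0.09975954  0.          0.          0.          0.        ] [3.75210196e+02 2.45434458e-01 9.85540743e+02] [[-0.018, 0.983, -0.181], [-0.999, -0.023, -0.025], [-0.029, 0.181, 0.983]] 0.9960756802721088
wrist 59.14357094641349 280.0625717149029 209.70967312762366 [0.00350084 0.         0.         0.         0.        ] [ 355.21862454 -577.91674428  373.43240258] [[0.437, 0.866, 0.241], [-0.899, 0.422, 0.117], [-0.001, -0.268, 0.963]] 0.9959736394557823
```

View pics/scene0.png

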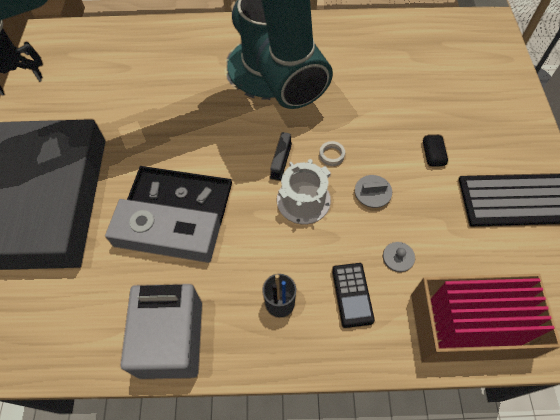

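View pics/top0.png

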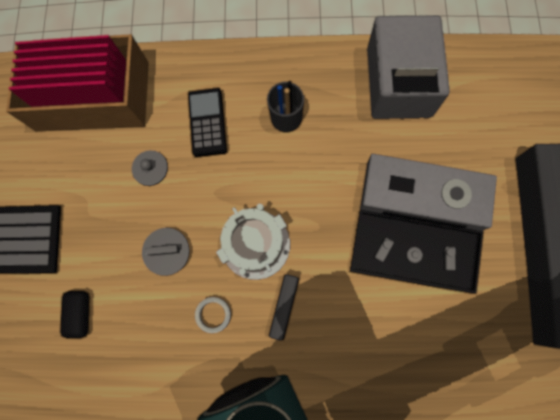

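View pics/wrist0.png

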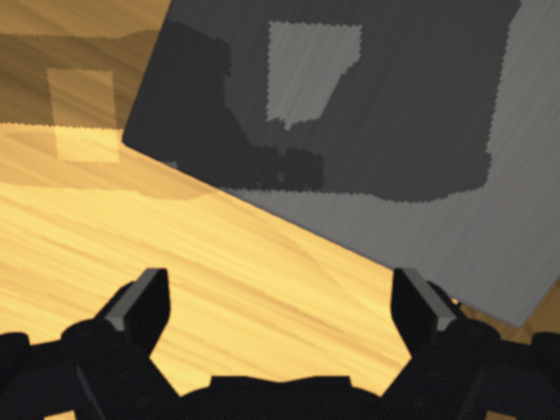

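The scene and top views both show the tray's two oblong tags (top px (384,250) and (450,259)) with the round tag between them at (415,255). The tub is at (255,242), the barred lid at (166,251) and the plain lid at (150,168). The wrist view shows only the dark box.

Run:
```python
from h import *
im=load('top0')
c=im['color']
cv2.imwrite('pics/topz1.png',cv2.resize(c[195:300,345:495,::-1],None,fx=5,fy=5,interpolation=3))
cv2.imwrite('pics/topz2.png',cv2.resize(c[195:285,130:300,::-1],None,fx=4.7,fy=4.7,interpolation=3))
for nm,uv in dict(t1=(384,250),r=(415,255),t2=(450,259),lid=(166,251),tub=(255,242),bar=(165,249),pen=(286,105),stap=(285,307),stapfar=(292,280)).items():
    print(nm,dep(im,[uv]).round(0)[0], onz(im,[uv],17).round(0)[0])
```

```text
t1 [ 479. -180.   15.] [ 479. -180.   17.]
r [375.   0. 986.] [ 467. -243.   17.]
t2 [ 457. -315.   14.] [ 457. -315.   17.]
lid [483. 260.  50.] [486. 269.  17.]
tub [503.  85.   6.] [501.  84.  17.]
bar [487. 262.  50.] [491. 271.  17.]
pen [767.  13.  91.] [800.  14.  17.]
stap [375.   0. 986.] [368.  24.  17.]
stapfar [421.   9.  52.] [422.   9.  17.]
```

View pics/topz1.png

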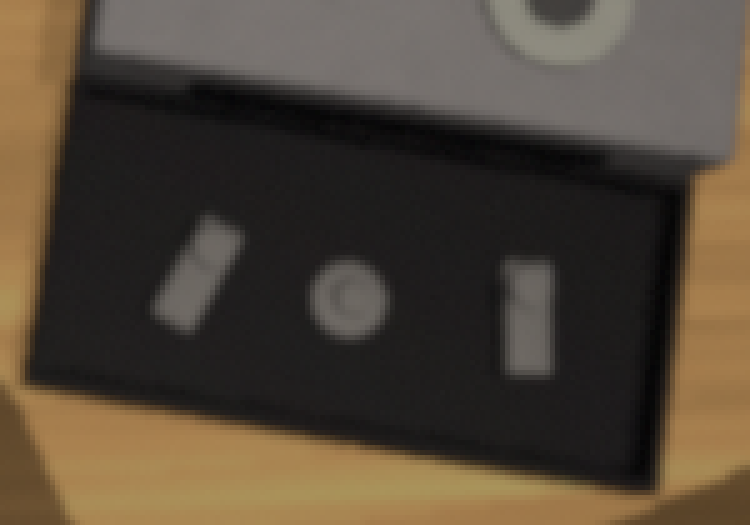

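View pics/topz2.png

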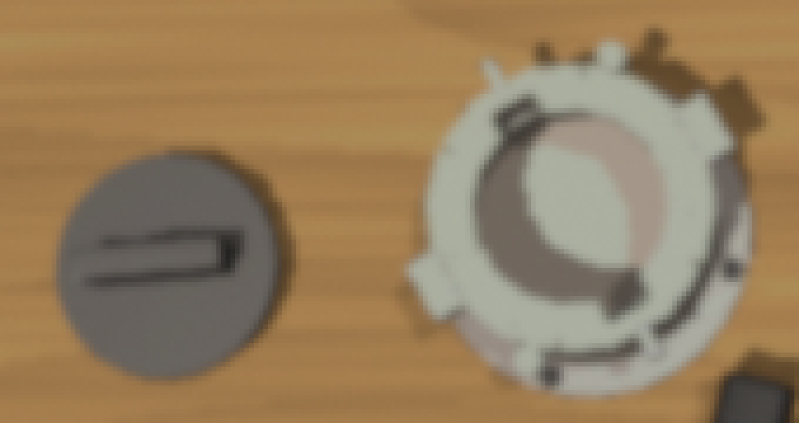

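```bash
cat >> h.py <<'E'
def blobs(im,mask,amin=60):
    n,l,st,ce=cv2.connectedComponentsWithStats(mask.astype(np.uint8))
    return [(i,st[i],ce[i],l==i) for i in range(1,n) if st[i][4]>=amin]
E
python3 - <<'E'
from h import *
im=load('top0'); c=im['color'].astype(int)
m=np.zeros(c.shape[:2],bool); m[225:285,355:480]=c[225:285,355:480].sum(2)>3*65
for i,st,ce,mm in blobs(im,m):
    uv=np.argwhere(mm)[:,::-1]
    P=onz(im,uv,17)[:,:2].astype(np.float32)
    r=cv2.minAreaRect(P); print(st,ce,'rect',np.round(r[0],1),np.round(r[1],1),round(r[2],1))
E
```

```text
[376 239  17  22 204] [384.1127451  249.60784314] rect [ 480.  -180.1] [19.  46.5] 60.6
[407 247  16  16 184] [414.30434783 254.5326087 ] rect [ 468.6 -241.5] [29.9 29.6] 42.5
[446 247  10  23 197] [450.21827411 258.37055838] rect [ 458.7 -315.9] [18.7 45.2] 85.7
[355 273  65  12 409] [377.09046455 280.46943765] rect [ 420.8 -182.9] [129.8  22.2] 88.5
```

Request:
{"api": "move_arm", "payload": {
  "increments": [
    {"dx": 1.85, "dy": 4.3, "az": -5.5, "grip": 5},
    {"dx": 1.85, "dy": 4.3, "az": -5.5},
    {"dx": 1.85, "dy": 4.3, "az": -5.5},
    {"dx": 1.85, "dy": 4.3, "az": -5.5},
    {"dx": 1.85, "dy": 4.3, "az": -5.5},
    {"dx": 1.85, "dy": 4.3, "az": -5.5},
    {"dx": 1.85, "dy": 4.3, "dz": -1.8, "az": -5.5},
    {"dx": 1.85, "dy": 4.3, "dz": -1.8, "az": -5.5},
    {"dx": 1.85, "dy": 4.3, "dz": -1.8, "az": -5.5},
    {"dx": 1.85, "dy": 4.3, "dz": -1.8, "az": -5.5}
  ]
}}

```text
validation failed for argument at $.in...
```

Request:
{"api": "move_arm", "payload": {
  "increments": [
    {"dx": 1.85, "dy": 4.3, "dz": 0, "ax": 0, "ay": 0, "az": -5.5, "grip": 5}
  ]
}}

```text
time_s: 0.25
eef_pos: [312.3, -565.8, 246.3]
tool_rot: [[0.938, 0.346, -0.002], [0.346, -0.938, 0.002], [-0.001, -0.002, -1.0]]
contact_force: [1.7, 0.3, 1.3]
width: 0.858
```

All seven fields are required per row; I'll continue with the rest of the move.

Request:
{"api": "move_arm", "payload": {
  "increments": [
    {"dx": 1.85, "dy": 4.3, "dz": 0, "ax": 0, "ay": 0, "az": -5.5, "grip": 5},
    {"dx": 1.85, "dy": 4.3, "dz": 0, "ax": 0, "ay": 0, "az": -5.5, "grip": 5},
    {"dx": 1.85, "dy": 4.3, "dz": 0, "ax": 0, "ay": 0, "az": -5.5, "grip": 5},
    {"dx": 1.85, "dy": 4.3, "dz": 0, "ax": 0, "ay": 0, "az": -5.5, "grip": 5},
    {"dx": 1.85, "dy": 4.3, "dz": 0, "ax": 0, "ay": 0, "az": -5.5, "grip": 5},
    {"dx": 1.85, "dy": 4.3, "dz": -1.5, "ax": 0, "ay": 0, "az": -5.5, "grip": 5},
    {"dx": 1.85, "dy": 4.3, "dz": -1.5, "ax": 0, "ay": 0, "az": -5.5, "grip": 5},
    {"dx": 1.85, "dy": 4.3, "dz": -1.5, "ax": 0, "ay": 0, "az": -5.5, "grip": 5},
    {"dx": 1.85, "dy": 4.3, "dz": -1.5, "ax": 0, "ay": 0, "az": -5.5, "grip": 5}
  ]
}}

```text
time_s: 1.15
eef_pos: [479.9, -167.1, 185.4]
tool_rot: [[0.852, -0.524, 0.004], [-0.524, -0.852, 0.002], [0.003, -0.004, -1.0]]
contact_force: [0.5, -0.2, -0.1]
width: 0.586
```

Run:
```python
from h import *
im=snap('wrist','w1'); print(im['xyz'],get_state()['eef_pos'])
```

```text
[ 536.07279697 -203.52291854  311.33782405] [ 481.1476314  -161.72671077  182.64945124]
```

View pics/w1.png

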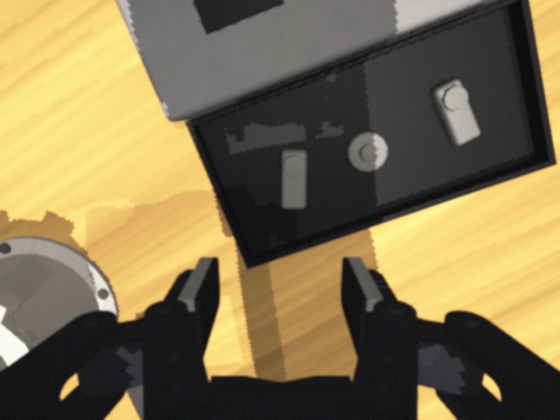

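Wrist view: tag 1 is at (293,180) with its boss end up, the round tag at (368,152), tag 2 at (456,112), and the tub's rim at bottom left. Next I'll triangulate with the top view.

```bash
cat >> h.py <<'E'
def tri(im1,uv1,im2,uv2):
    o1,d1=rays(im1,[uv1]);o2,d2=rays(im2,[uv2]); d1=d1[0]/np.linalg.norm(d1);d2=d2[0]/np.linalg.norm(d2)
    t=np.linalg.lstsq(np.c_[d1,-d2],o2-o1,rcond=None)[0]; a=o1+d1*t[0];b=o2+d2*t[1]
    return (a+b)/2,np.linalg.norm(a-b)
E
python3 - <<'E'
from h import *
im=load('w1'); t0=load('top0'); c=im['color'].astype(int)
s=c.sum(2)
P=cloud(im)
for nm,(u,v),tuv in [('t1',(293,180),(384.1,249.6)),('r',(368,152),(414.3,254.5)),('t2',(456,112),(450.2,258.4))]:
    m=np.zeros(s.shape,bool); w=slice(v-42,v+42),slice(u-36,u+36)
    m[w]=(P[w][...,2]>11)&(P[w][...,2]<40)
    cand=[b for b in blobs(im,m) if b[3][v,u]] 
    if not cand: print(nm,'no',np.round(P[v,u]));continue
    i,st,ce,mm=cand[0]
    uv=np.argwhere(mm)[:,::-1]; Q=onz(im,uv,17)[:,:2].astype(np.float32); r=cv2.minAreaRect(Q)
    print(nm,st,ce,'rect',np.round(r[0],1),np.round(r[1],1),round(r[2],1),'tri',[np.round(x,1) for x in tri(t0,tuv,im,ce)],'depth z',np.round(np.percentile(P[...,2][mm],[10,50,90]),1))
print('trayfloor',np.round(P[210,340],1),P[150,330].round(1),P[120,420].round(1))
E
```

```text
t1 [ 282  150   25   59 1435] [293.928223   178.72125436] rect [ 483.2 -183.1] [19.5 47.4] 58.5 tri [array([ 481.3, -182.6,    3.3]), np.float64(0.5)] depth z [15.4 17.2 21.8]
r [ 349  132   39   40 1205] [367.80746888 151.17427386] rect [ 471.8 -244.3] [30.  30.8] 61.2 tri [array([ 469.3, -245.8,    2.4]), np.float64(1.2)] depth z [12.1 13.3 19.7]
t2 [ 433   79   47   66 1750] [456.73257143 111.34857143] rect [ 462.6 -317.1] [23.  47.9] 87.5 tri [array([ 459.6, -321.1,    2.2]), np.float64(2.2)] depth z [15.1 17.3 22. ]
trayfloor [ 437.7 -202.1    4.8] [ 487.  -220.     6.5] [ 469.6 -293.5    4.6]
```

Request:
{"api": "move_arm", "payload": {
  "increments": [
    {"dx": 0.1, "dy": -2.0, "dz": -4.0, "ax": 0, "ay": 0, "az": 0, "grip": 5},
    {"dx": 0, "dy": 0, "dz": -2, "ax": 0, "ay": 0, "az": 0, "grip": 5},
    {"dx": 0, "dy": 0, "dz": 0, "ax": 0, "ay": 0, "az": 0, "grip": 5}
  ]
}}

```text
time_s: 1.5
eef_pos: [483.1, -178.3, 120.5]
tool_rot: [[0.85, -0.527, 0.003], [-0.527, -0.85, 0.005], [-0.0, -0.006, -1.0]]
contact_force: [0.5, 1.3, 1.0]
width: 0.585
```

Run:
```python
from h import *
im=snap('wrist','w2'); s=get_state(); print(im['xyz'],s['eef_pos'],s['tool_rot'])
print(np.degrees(np.arctan2(s['tool_rot'][1,0],s['tool_rot'][0,0])))
P=cloud(im); z=P[...,2]; m=(z>11)&(z<26)&(abs(P[...,0]-482)<45)&(abs(P[...,1]+182)<40)
for i,st,ce,mm in blobs(im,m,300):
    uv=np.argwhere(mm)[:,::-1]; Q=onz(im,uv,17)[:,:2].astype(np.float32); r=cv2.minAreaRect(Q)
    print(st,ce,np.round(r[0],1),np.round(r[1],1),round(r[2],1),np.percentile(z[mm],[5,50,95]), tri(load('w1'),(293.9,178.7),im,ce))
```

```text
[ 539.37123794 -215.35729957  246.25299657] [ 483.36172818 -178.54561902  121.66842232] [[ 8.49870018e-01 -5.26980581e-01  3.52401572e-03]
 [-5.26992165e-01 -8.49856514e-01  4.81291613e-03]
 [ 4.58594374e-04 -5.94748180e-03 -9.99982208e-01]]
-31.802455608156958
[ 270  173   31   73 2176] [285.16590074 209.12959559] [ 484.  -183.1] [19.5 48.1] 59.0 [14.81541247 17.19913241 22.1764071 ] (array([ 482.99610467, -182.88165311,   11.40470016]), np.float64(0.13090190656932174))
```

View pics/w2.png

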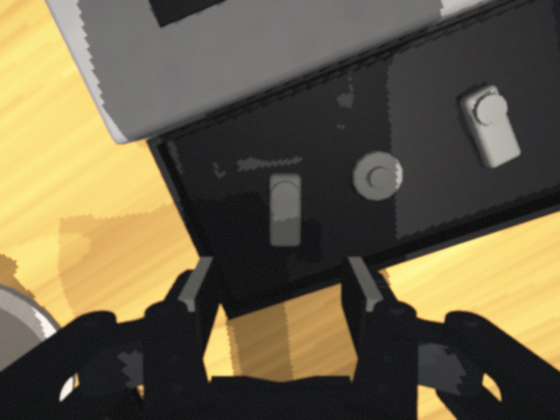

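Request:
{"api": "move_arm", "payload": {
  "increments": [
    {"dx": 0, "dy": -0.45, "dz": -3, "ax": 0, "ay": 0, "az": 0.5, "grip": 4},
    {"dx": 0, "dy": 0, "dz": -3, "ax": 0, "ay": 0, "az": 0, "grip": 4},
    {"dx": 0, "dy": 0, "dz": -1, "ax": 0, "ay": 0, "az": 0, "grip": 4},
    {"dx": 0, "dy": 0, "dz": 0, "ax": 0, "ay": 0, "az": 0, "grip": 4}
  ]
}}

```text
time_s: 1.95
eef_pos: [485.4, -184.8, 56.1]
tool_rot: [[0.854, -0.52, 0.01], [-0.52, -0.854, 0.002], [0.007, -0.007, -1.0]]
contact_force: [-0.5, -0.5, 0.7]
width: 0.467
```

Request:
{"api": "move_arm", "payload": {
  "increments": [
    {"dx": -0.15, "dy": 0.15, "dz": -2, "ax": 0, "ay": 0, "az": 0, "grip": 4},
    {"dx": 0, "dy": 0, "dz": -1, "ax": 0, "ay": 0, "az": 0, "grip": 4},
    {"dx": 0, "dy": 0, "dz": 0, "ax": 0, "ay": 0, "az": 0, "grip": 4}
  ]
}}

```text
time_s: 2.25
eef_pos: [486.1, -184.5, 30.8]
tool_rot: [[0.854, -0.52, 0.015], [-0.52, -0.854, -0.0], [0.013, -0.008, -1.0]]
contact_force: [-0.0, 0.4, -0.1]
width: 0.467
```

Request:
{"api": "move_arm", "payload": {
  "increments": [
    {"dx": -0.2, "dy": 0.1, "dz": -0.55, "ax": 0, "ay": 0.8, "az": 0, "grip": 4},
    {"dx": 0, "dy": 0, "dz": 0, "ax": 0, "ay": 0, "az": 0, "grip": 1.5},
    {"dx": 0, "dy": 0, "dz": 0, "ax": 0, "ay": 0, "az": 0, "grip": 1.5},
    {"dx": 0, "dy": 0, "dz": 0, "ax": 0, "ay": 0, "az": 0, "grip": 1.5},
    {"dx": 0, "dy": 0, "dz": 0, "ax": 0, "ay": 0, "az": 0, "grip": 1.5}
  ],
  "newtons": 30
}}

```text
time_s: 2.75
eef_pos: [485.7, -184.1, 28.8]
tool_rot: [[0.854, -0.52, 0.004], [-0.52, -0.854, -0.002], [0.004, -0.0, -1.0]]
contact_force: [-0.1, 0.2, 0.2]
width: 0.221
```

Run:
```python
from h import *
im=snap('wrist','w3')
```

```text
(no output)
```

View pics/w3.png

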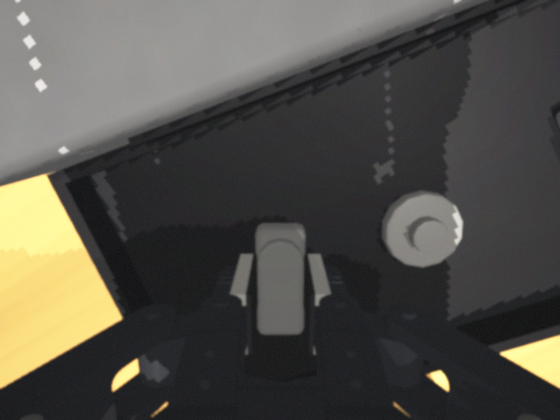

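Run:
```python
from h import *
for f,w in [('top0',(slice(195,285),slice(205,300))),('scene0',(slice(145,225),slice(265,340)))]:
    im=load(f); P=cloud(im); z=P[...,2]; m=np.zeros(z.shape,bool); m[w]=(z[w]>88)&(z[w]<104)
    uv=np.argwhere(m)[:,::-1]; Q=onz(im,uv,95)[:,:2].astype(np.float32)
    print(f,len(Q),np.median(z[m]),cv2.minEnclosingCircle(Q))
    c=np.median(Q,0)
    # inner/outer: fit outer circle by angular median radius
    for k in range(6):
        d=Q-c; a=np.arctan2(d[:,1],d[:,0]); r=np.hypot(*d.T); b=((a+np.pi)/(2*np.pi)*36).astype(int)%36
        pts=[]; 
        for j in range(36):
            rr=r[b==j]
            if len(rr)<3: continue
            ro=rr.max(); 
            if ro<62: i=np.where(b==j)[0][rr.argmax()]; pts.append(Q[i])
        pts=np.array(pts); A=np.c_[2*pts,np.ones(len(pts))]; s=np.linalg.lstsq(A,(pts**2).sum(1),rcond=None)[0]; c=s[:2]
    print('fit',c,np.sqrt(s[2]+c@c),len(pts))
    # protrusions
    d=Q-c; a=np.degrees(np.arctan2(d[:,1],d[:,0])); r=np.hypot(*d.T)
    pm=(r>62); print(sorted([(int(x//5*5)) for x in a[pm]]))
```

```text
top0 1827 93.55922844961219 ((497.8968811035156, 83.83263397216797), 70.55951690673828)
fit [497.68448271  83.92854   ] 58.436898053033836 20
[-155, -155, -155, -155, -155, -155, -155, -155, -150, -150, -150, -150, -150, -150, -75, -75, -75, -75, -75, -75, -70, -70, -70, -70, -70, -70, -70, -70, -70, -70, -70, -70, -70, -70, -65, -65, -65, -65, -65, -65, -65, -65, -65, -65, -65, -65, -65, -65, -60, -60, -60, -60, -60, -60, -60, -60, -60, -60, -60, -60, -55, -55, -55, -55, -55, -55, -55, -55, -55, -55, -55, -55, -55, -55, -50, -50, -25, -25, -25, -20, -20, -20, -20, -20, -20, -20, -20, -20, -20, -15, -15, -15, -15, -15, -15, -15, -15, -15, -15, 25, 25, 25, 25, 25, 25, 25, 30, 30, 30, 30, 30, 105, 105, 105, 105, 105, 110, 110, 110, 110, 110, 110, 110, 110, 110, 110, 110, 110, 110, 115, 115, 115, 115, 115, 115, 115, 115, 115, 115, 115, 115, 115, 115, 120, 120, 120, 120, 120, 120, 120, 120, 120, 120, 120, 120, 120, 125, 125, 125, 125, 125, 125, 125, 125, 125, 125, 125, 125, 125, 125, 130, 130, 130, 155, 160, 160, 160, 160, 160, 160, 160, 160, 160, 160, 160, 160, 165, 165, 165, 165, 165, 165, 165, 165, 165, 165, 165]
scene0 993 94.54315088041528 ((503.5487976074219, 83.2581558227539), 71.79216003417969)
fit [502.85011965  82.72171145] 58.96115466378268 21
[-155, -155, -155, -155, -155, -150, -150, -150, -150, -75, -75, -75, -75, -70, -70, -70, -70, -70, -70, -70, -70, -65, -65, -65, -65, -65, -65, -65, -65, -60, -60, -60, -60, -60, -60, -60, -60, -55, -55, -55, -55, -55, -55, -55, -55, -55, -50, -50, -50, -25, -20, -20, -20, -20, -20, -20, -20, -20, -20, -15, -15, -15, -15, -15, -15, -15, 25, 25, 25, 25, 25, 25, 25, 30, 30, 30, 30, 105, 105, 105, 105, 110, 110, 110, 110, 110, 110, 110, 115, 115, 115, 115, 115, 115, 115, 120, 120, 120, 120, 120, 120, 120, 125, 125, 125, 125, 125, 125, 125, 130, 130, 130, 130, 160, 160, 160, 160, 160, 160, 160, 165, 165, 165, 165, 165]
```

Request:
{"api": "move_arm", "payload": {
  "increments": [
    {"dx": 0, "dy": 0, "dz": 4, "ax": 0, "ay": 0, "az": 0, "grip": 1.5},
    {"dx": 0, "dy": 0, "dz": 4.5, "ax": 0, "ay": 0, "az": 0, "grip": 1.5},
    {"dx": 0, "dy": 2, "dz": 4, "ax": 0, "ay": 0, "az": 0, "grip": 1.5},
    {"dx": 0.2, "dy": 4.5, "dz": 0, "ax": 0, "ay": 0, "az": 0, "grip": 1.5},
    {"dx": 0.2, "dy": 4.5, "dz": 0, "ax": 0, "ay": 0, "az": 0, "grip": 1.5},
    {"dx": 0.2, "dy": 4.5, "dz": 0, "ax": 0, "ay": 0, "az": 0, "grip": 1.5},
    {"dx": 0.2, "dy": 4.5, "dz": 0, "ax": 0, "ay": 0, "az": 0, "grip": 1.5},
    {"dx": 0.2, "dy": 4, "dz": 0, "ax": 0, "ay": 0, "az": 0, "grip": 1.5},
    {"dx": 0, "dy": 2, "dz": 0, "ax": 0, "ay": 0, "az": 0, "grip": 1.5},
    {"dx": 0, "dy": 0, "dz": 0, "ax": 0, "ay": 0, "az": 0, "grip": 1.5}
  ]
}}

```text
time_s: 3.8
eef_pos: [492.9, 85.7, 160.4]
tool_rot: [[0.852, -0.523, 0.006], [-0.523, -0.852, -0.0], [0.005, -0.003, -1.0]]
contact_force: [-0.6, 0.0, 0.2]
width: 0.22
```

Run:
```python
from h import *
im=snap('wrist','w4');s=get_state();print(s['eef_pos'],s['width'])
```

```text
[492.86976013  84.72200108 160.39698597] 0.21737580358175282
```

View pics/w4.png

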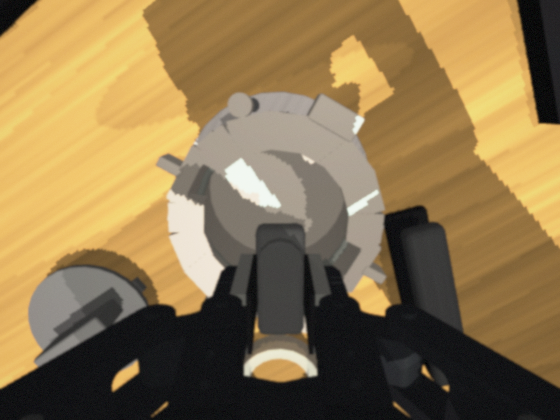

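Tag 1 is held at image (280,280) and the tub mouth is right below it, centre about (275,210). I'll shift, lower and release.

Request:
{"api": "move_arm", "payload": {
  "increments": [
    {"dx": 0.8, "dy": -0.1, "dz": -2.5, "ax": 0, "ay": 0, "az": 0, "grip": 1.5},
    {"dx": 0, "dy": 0, "dz": -2.0, "ax": 0, "ay": 0, "az": 0, "grip": 1.5},
    {"dx": 0, "dy": 0, "dz": 0, "ax": 0, "ay": 0, "az": 0, "grip": 1.5},
    {"dx": 0, "dy": 0, "dz": 0, "ax": 0, "ay": 0, "az": 0, "grip": 4},
    {"dx": 0, "dy": 0, "dz": 0, "ax": 0, "ay": 0, "az": 0, "grip": 4},
    {"dx": 0, "dy": 0, "dz": 0, "ax": 0, "ay": 0, "az": 0, "grip": 4},
    {"dx": 0, "dy": 0, "dz": 4, "ax": 0, "ay": 0, "az": 0, "grip": 4},
    {"dx": 0, "dy": 0, "dz": 4, "ax": 0, "ay": 0, "az": 0, "grip": 4}
  ]
}}

```text
time_s: 4.65
eef_pos: [500.1, 79.8, 195.6]
tool_rot: [[0.851, -0.526, 0.003], [-0.526, -0.851, -0.002], [0.003, -0.0, -1.0]]
contact_force: [-0.1, -0.4, 0.2]
width: 0.468
```

Run:
```python
from h import *
im=snap('wrist','w5');s=get_state();print(s['eef_pos'],s['width'])
```

```text
[501.70521079  79.98505699 202.65304041] 0.4673189260864152
```

View pics/w5.png

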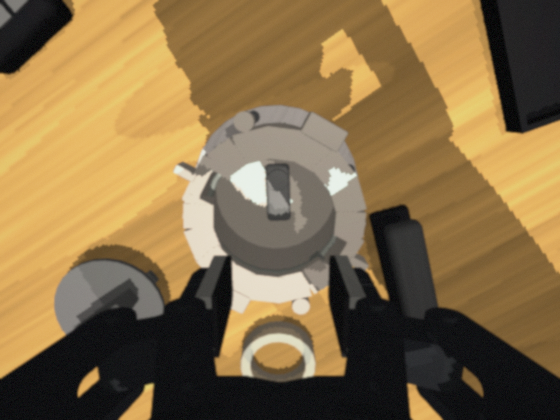

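Tag 1 lies flat on the tub floor at (277,190). Next is tag 2.

Request:
{"api": "move_arm", "payload": {
  "increments": [
    {"dx": -0.5, "dy": -4.8, "dz": 0, "ax": 0, "ay": 0, "az": 3.5, "grip": 4},
    {"dx": -0.5, "dy": -4.8, "dz": 0, "ax": 0, "ay": 0, "az": 3.5, "grip": 4},
    {"dx": -0.5, "dy": -4.8, "dz": 0, "ax": 0, "ay": 0, "az": 3.5, "grip": 4},
    {"dx": -0.5, "dy": -4.8, "dz": 0, "ax": 0, "ay": 0, "az": 3.5, "grip": 4},
    {"dx": -0.5, "dy": -4.8, "dz": 0, "ax": 0, "ay": 0, "az": 3.5, "grip": 4},
    {"dx": -0.5, "dy": -4.8, "dz": -1.5, "ax": 0, "ay": 0, "az": 3.5, "grip": 4},
    {"dx": -0.5, "dy": -4.5, "dz": -2.5, "ax": 0, "ay": 0, "az": 3.5, "grip": 4},
    {"dx": -0.5, "dy": -4, "dz": -2, "ax": 0, "ay": 0, "az": 3.5, "grip": 4},
    {"dx": 0, "dy": -2, "dz": -1, "ax": 0, "ay": 0, "az": 0, "grip": 4},
    {"dx": 0, "dy": 0, "dz": 0, "ax": 0, "ay": 0, "az": 0, "grip": 4}
  ]
}}

```text
time_s: 5.7
eef_pos: [459.3, -323.9, 144.4]
tool_rot: [[0.999, -0.041, 0.029], [-0.041, -0.999, 0.003], [0.029, -0.004, -1.0]]
contact_force: [-0.8, 1.1, -0.5]
width: 0.467
```

Run:
```python
from h import *
im=snap('wrist','w6'); s=get_state(); print(im['xyz'],s['eef_pos'],s['dq'].round(1))
print(np.degrees(np.arctan2(s['tool_rot'][1,0],s['tool_rot'][0,0])))
P=cloud(im); z=P[...,2]; m=(z>11)&(z<26)&(abs(P[...,0]-461)<45)&(abs(P[...,1]+318)<40)
for i,st,ce,mm in blobs(im,m,300):
    uv=np.argwhere(mm)[:,::-1]; Q=onz(im,uv,17)[:,:2].astype(np.float32); r=cv2.minAreaRect(Q)
    print(st,ce,np.round(r[0],1),np.round(r[1],1),round(r[2],1),np.percentile(z[mm],[5,50,95]), tri(load('w1'),(456.7,111.3),im,ce))
```

```text
[ 522.30872908 -327.71213619  272.1128227 ] [ 459.5603668  -323.03621006  145.13110786] [ 2.2 -1.8  0.1  0.3  0.9  1.4]
-2.305946397240193
[ 258  172   28   66 1812] [271.53366446 204.58554084] [ 462.9 -318. ] [19.5 47.2] 87.7 [14.85511984 17.25038183 22.26974921] (array([ 462.4727385 , -318.08385787,   13.18833264]), np.float64(0.03200535021079769))
```

View pics/w6.png

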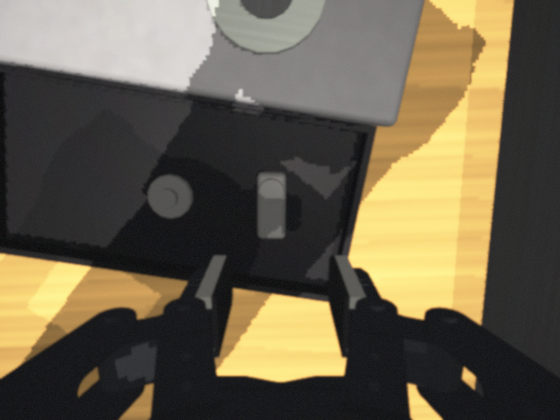

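Request:
{"api": "move_arm", "payload": {
  "increments": [
    {"dx": 0.4, "dy": 0.5, "dz": -3, "ax": 0, "ay": 1.6, "az": 0, "grip": 4},
    {"dx": 0, "dy": 0, "dz": -3, "ax": 0, "ay": 0, "az": 0, "grip": 4},
    {"dx": 0, "dy": 0, "dz": -2, "ax": 0, "ay": 0, "az": 0, "grip": 4},
    {"dx": 0, "dy": 0, "dz": 0, "ax": 0, "ay": 0, "az": 0, "grip": 4}
  ]
}}

```text
time_s: 6.15
eef_pos: [465.6, -316.3, 67.8]
tool_rot: [[0.999, -0.039, 0.007], [-0.039, -0.999, -0.001], [0.007, 0.001, -1.0]]
contact_force: [-0.2, 0.5, -0.2]
width: 0.467
```

Request:
{"api": "move_arm", "payload": {
  "increments": [
    {"dx": -0.2, "dy": -0.15, "dz": -2.5, "ax": 0, "ay": 0.4, "az": 0, "grip": 4},
    {"dx": 0, "dy": 0, "dz": -1.2, "ax": 0, "ay": 0, "az": 0, "grip": 4},
    {"dx": 0, "dy": 0, "dz": 0, "ax": 0, "ay": 0, "az": 0, "grip": 4}
  ]
}}

```text
time_s: 6.45
eef_pos: [465.9, -317.2, 35.0]
tool_rot: [[0.999, -0.038, 0.005], [-0.038, -0.999, -0.004], [0.005, 0.004, -1.0]]
contact_force: [0.9, 0.3, 1.0]
width: 0.472
```

Request:
{"api": "move_arm", "payload": {
  "increments": [
    {"dx": -0.2, "dy": -0.1, "dz": -0.7, "ax": 0, "ay": 0, "az": 0, "grip": 4},
    {"dx": 0, "dy": 0, "dz": 0, "ax": 0, "ay": 0, "az": 0, "grip": 1.5},
    {"dx": 0, "dy": 0, "dz": 0, "ax": 0, "ay": 0, "az": 0, "grip": 1.5},
    {"dx": 0, "dy": 0, "dz": 0, "ax": 0, "ay": 0, "az": 0, "grip": 1.5},
    {"dx": 0, "dy": 0, "dz": 0, "ax": 0, "ay": 0, "az": 0, "grip": 1.5},
    {"dx": 0, "dy": 0, "dz": 2, "ax": 0, "ay": 0, "az": 0, "grip": 1.5},
    {"dx": 0, "dy": 0, "dz": 4, "ax": 0, "ay": 0, "az": 0, "grip": 1.5},
    {"dx": 0, "dy": 0, "dz": 4, "ax": 0, "ay": 0, "az": 0, "grip": 1.5},
    {"dx": 0, "dy": 0, "dz": 3, "ax": 0, "ay": 0, "az": 0, "grip": 1.5}
  ],
  "newtons": 30
}}

```text
time_s: 7.35
eef_pos: [463.1, -317.4, 162.2]
tool_rot: [[0.999, -0.038, 0.003], [-0.038, -0.999, -0.002], [0.003, 0.002, -1.0]]
contact_force: [-0.1, -0.4, -0.3]
width: 0.217
```

Run:
```python
from h import *
im=snap('wrist','w7');s=get_state();print(s['eef_pos'],s['width'])
```

```text
[ 464.31131157 -318.25756593  167.33849606] 0.2104853331845683
```

View pics/w7.png

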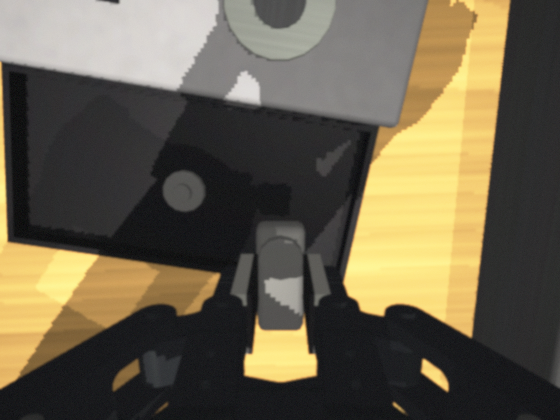

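Tag 2 is held at (280,275), and the round tag is still in the tray at (184,191).

Request:
{"api": "move_arm", "payload": {
  "increments": [
    {"dx": 0.4, "dy": 4.8, "dz": 0, "ax": 0, "ay": 0, "az": 0, "grip": 1.5},
    {"dx": 0.4, "dy": 4.8, "dz": 0, "ax": 0, "ay": 0, "az": 0, "grip": 1.5},
    {"dx": 0.4, "dy": 4.8, "dz": 0, "ax": 0, "ay": 0, "az": 0, "grip": 1.5},
    {"dx": 0.4, "dy": 4.8, "dz": 0, "ax": 0, "ay": 0, "az": 0, "grip": 1.5},
    {"dx": 0.4, "dy": 4.8, "dz": 0, "ax": 0, "ay": 0, "az": 0, "grip": 1.5},
    {"dx": 0.4, "dy": 4.8, "dz": 0, "ax": 0, "ay": 0, "az": 0, "grip": 1.5},
    {"dx": 0.4, "dy": 4.5, "dz": 0, "ax": 0, "ay": 0, "az": 0, "grip": 1.5},
    {"dx": 0.4, "dy": 3.5, "dz": 0, "ax": 0, "ay": 0, "az": 0, "grip": 1.5},
    {"dx": 0.2, "dy": 1.5, "dz": 0, "ax": 0, "ay": 0, "az": 0, "grip": 1.5},
    {"dx": 0, "dy": 0, "dz": 0, "ax": 0, "ay": 0, "az": 0, "grip": 1.5}
  ]
}}

```text
time_s: 8.4
eef_pos: [496.8, 78.0, 171.3]
tool_rot: [[0.999, -0.041, 0.016], [-0.041, -0.999, -0.008], [0.016, 0.007, -1.0]]
contact_force: [-0.1, -0.2, -0.2]
width: 0.216
```

Request:
{"api": "move_arm", "payload": {
  "increments": [
    {"dx": 0.4, "dy": 0.5, "dz": -3, "ax": -0.4, "ay": 0.8, "az": 0, "grip": 1.5},
    {"dx": 0, "dy": 0, "dz": -2.4, "ax": 0, "ay": 0, "az": 0, "grip": 1.5},
    {"dx": 0, "dy": 0, "dz": 0, "ax": 0, "ay": 0, "az": 0, "grip": 1.5},
    {"dx": 0, "dy": 0, "dz": 0, "ax": 0, "ay": 0, "az": 0, "grip": 4},
    {"dx": 0, "dy": 0, "dz": 0, "ax": 0, "ay": 0, "az": 0, "grip": 4},
    {"dx": 0, "dy": 0, "dz": 0, "ax": 0, "ay": 0, "az": 0, "grip": 4},
    {"dx": 0, "dy": 0, "dz": 4, "ax": 0, "ay": 0, "az": 0, "grip": 4},
    {"dx": 0, "dy": 0, "dz": 4, "ax": 0, "ay": 0, "az": 0, "grip": 4},
    {"dx": 0, "dy": 0, "dz": 2, "ax": 0, "ay": 0, "az": 0, "grip": 4},
    {"dx": 0, "dy": 0, "dz": 0, "ax": 0, "ay": 0, "az": 0, "grip": 4}
  ]
}}

```text
time_s: 9.4
eef_pos: [501.5, 79.8, 226.4]
tool_rot: [[0.999, -0.044, 0.009], [-0.043, -0.999, -0.015], [0.009, 0.015, -1.0]]
contact_force: [-0.2, 0.5, 0.4]
width: 0.471
```

Run:
```python
from h import *
im=snap('wrist','w8');s=get_state();print(s['eef_pos'],s['width'],s['dq'].round(1),s['tool_rot'].round(3))
P=cloud(im); z=P[...,2]
m=(z>13)&(z<70)&(np.hypot(P[...,0]-500,P[...,1]-83)<45)
for i,st,ce,mm in blobs(im,m,40): print(st,ce,P[mm].mean(0).round(1),np.percentile(z[mm],[5,50,95]).round(1))
```

```text
[501.20019509  79.81244428 224.98005733] 0.46619664593046206 [ 0.1  1.1  2.7  0.  -1.4  0.1] [[ 0.999 -0.044  0.007]
 [-0.043 -0.999 -0.015]
 [ 0.008  0.015 -1.   ]]
[ 255  159   41   62 1580] [274.80189873 190.20632911] [499.4  80.9  34.5] [20.6 36.2 43.9]
```

View pics/w8.png

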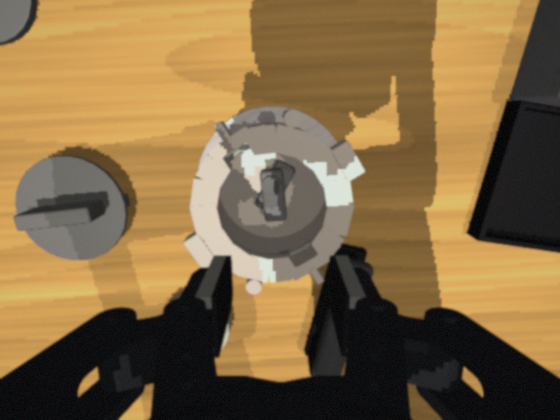

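Both tags lie stacked in the tub (274,190), with their tops at or below 44 mm. The mouth and the lid (72,207) are both visible, so I'll measure both from here.

```bash
cat >> h.py <<'E'
def circfit(pts):
    A=np.c_[2*pts,np.ones(len(pts))]; s=np.linalg.lstsq(A,(pts**2).sum(1),rcond=None)[0]; return s[:2],np.sqrt(s[2]+s[:2]@s[:2])
def tub(im,c0=(500,83.5),lo=90,hi=101,verbose=1):
    P=cloud(im); z=P[...,2]; m=(z>lo)&(z<hi)&(np.hypot(P[...,0]-c0[0],P[...,1]-c0[1])<80)
    mm=max(blobs(im,m,50),key=lambda b:b[1][4])[3]; 
    cs,h=cv2.findContours(mm.astype(np.uint8),cv2.RETR_CCOMP,cv2.CHAIN_APPROX_NONE)
    zt=95
    allp=np.vstack([onz(im,c.reshape(-1,2),zt)[:,:2] for c in cs])
    out={}
    for nm,r0 in [('outer',58),('inner',39)]:
        c=np.array(c0,float)
        for k in range(15):
            r=np.hypot(*(allp-c).T); tol=6 if k<7 else 2.5
            p=allp[abs(r-r0)<tol]; c,R=circfit(p)
        out[nm]=(c.round(1),round(R,1),len(p))
    c=out['outer'][0]; Q=onz(im,np.argwhere(mm)[:,::-1],zt)[:,:2]-c; r=np.hypot(*Q.T); a=np.degrees(np.arctan2(Q[:,1],Q[:,0]))
    q=r>62; t=a[q]; hist=np.histogram(t,np.arange(-180,181,4)); 
    if verbose:
        print(out,'z',np.median(z[mm]).round(1))
        # group
        ts=np.sort(t); g=np.split(ts,np.where(np.diff(ts)>4)[0]+1)
        print([(round((x[0]+x[-1])/2,1),round(x[-1]-x[0],1),len(x)) for x in g if len(x)>2])
    return out
E
python3 - <<'E'
from h import *
for f in ['top0','scene0','w8','w4','w5']:
    try: print(f); tub(load(f))
    except Exception as e: print(e)
im=load('w8'); P=cloud(im); z=P[...,2]
m=(z>40)&(z<60)&(np.hypot(P[...,0]-483,P[...,1]-260)<60)
for i,st,ce,mm in blobs(im,m,40):
    Q=P[mm][:,:2].astype(np.float32); print('bar',st,ce,cv2.minAreaRect(Q),np.percentile(z[mm],[5,50,95]).round(1))
E
```

```text
top0
{'outer': (array([497.4,  84. ]), np.float64(57.7), 167), 'inner': (array([497.7,  83.8]), np.float64(39.9), 103)} z 93.6
[(np.float64(-150.2), np.float64(4.4), 13), (np.float64(-60.2), np.float64(22.0), 61), (np.float64(-15.5), np.float64(10.4), 24), (np.float64(29.3), np.float64(4.5), 12), (np.float64(119.4), np.float64(22.7), 61), (np.float64(164.6), np.float64(9.5), 21)]
scene0
{'outer': (array([502.5,  82.8]), np.float64(58.0), 107), 'inner': (array([502.6,  82.8]), np.float64(39.6), 72)} z 94.6
[(np.float64(-150.0), np.float64(6.5), 9), (np.float64(-60.0), np.float64(24.9), 37), (np.float64(-15.9), np.float64(9.4), 15), (np.float64(29.8), np.float64(5.2), 8), (np.float64(119.3), np.float64(25.3), 33), (np.float64(164.7), np.float64(7.8), 11)]
w8
{'outer': (array([500.1,  83.1]), np.float64(58.1), 433), 'inner': (array([500.8,  82.8]), np.float64(38.9), 289)} z 95.1
[(np.float64(-150.0), np.float64(5.8), 81), (np.float64(-60.3), np.float64(24.1), 458), (np.float64(-15.6), np.float64(10.8), 181), (np.float64(29.2), np.float64(5.9), 113), (np.float64(119.0), np.float64(23.7), 353), (np.float64(164.6), np.float64(10.5), 133)]
w4
{'outer': (array([499.7,  83. ]), np.float64(58.1), 510), 'inner': (array([500.7,  82.5]), np.float64(38.7), 281)} z 95.1
[(np.float64(-149.8), np.float64(6.2), 151), (np.float64(-60.2), np.float64(23.8), 896), (np.float64(-15.6), np.float64(10.8), 345), (np.float64(29.0), np.float64(6.4), 200)]
w5
{'outer': (array([500.1,  82.7]), np.float64(58.0), 386), 'inner': (array([500.2,  82.4]), np.float64(39.0), 246)} z 95.0
[(np.float64(-150.1), np.float64(6.1), 95), (np.float64(-60.3), np.float64(23.9), 589), (np.float64(-15.4), np.float64(11.0), 228), (np.float64(29.2), np.float64(6.3), 140)]
bar [  13  204   84   27 1470] [ 54.94421769 216.77210884] ((487.5389404296875, 268.92266845703125), (14.467676162719727, 64.74290466308594), 3.8954415321350098) [42.9 51.7 53. ]
```

Request:
{"api": "move_arm", "payload": {
  "increments": [
    {"dx": -0.1, "dy": 1.5, "dz": 0, "ax": -0.8, "ay": 0.5, "az": 8.2, "grip": 5},
    {"dx": -0.1, "dy": 1.5, "dz": 0, "ax": 0, "ay": 0, "az": 8.2, "grip": 5},
    {"dx": -0.1, "dy": 1.5, "dz": 0, "ax": 0, "ay": 0, "az": 8.2, "grip": 5},
    {"dx": -0.1, "dy": 1.5, "dz": 0, "ax": 0, "ay": 0, "az": 8.2, "grip": 5},
    {"dx": -0.1, "dy": 1.5, "dz": 0, "ax": 0, "ay": 0, "az": 8.2, "grip": 5},
    {"dx": -0.1, "dy": 1.5, "dz": 0, "ax": 0, "ay": 0, "az": 8.2, "grip": 5},
    {"dx": -0.1, "dy": 1.5, "dz": 0, "ax": 0, "ay": 0, "az": 8.2, "grip": 5},
    {"dx": -0.1, "dy": 1.5, "dz": -1, "ax": 0, "ay": 0, "az": 8.2, "grip": 5},
    {"dx": -0.1, "dy": 1.5, "dz": -1, "ax": 0, "ay": 0, "az": 8.2, "grip": 5},
    {"dx": -0.1, "dy": 1.5, "dz": -1, "ax": 0, "ay": 0, "az": 8.2, "grip": 5}
  ]
}}

```text
time_s: 10.45
eef_pos: [488.6, 232.5, 185.5]
tool_rot: [[0.131, 0.991, 0.025], [0.991, -0.131, -0.011], [-0.007, 0.026, -1.0]]
contact_force: [0.4, -0.5, -0.1]
width: 0.586
```

Request:
{"api": "move_arm", "payload": {
  "increments": [
    {"dx": -0.1, "dy": 1.5, "dz": -1, "ax": 0, "ay": 0, "az": 8.2, "grip": 5},
    {"dx": -0.1, "dy": 1.5, "dz": -1, "ax": 0, "ay": 0, "az": 4, "grip": 5},
    {"dx": 0, "dy": 0, "dz": 0, "ax": 0, "ay": 0, "az": 0, "grip": 5}
  ]
}}

```text
time_s: 10.75
eef_pos: [484.7, 263.9, 159.8]
tool_rot: [[-0.096, 0.995, 0.022], [0.995, 0.096, -0.007], [-0.009, 0.021, -1.0]]
contact_force: [0.7, -0.1, -0.6]
width: 0.591
```

```bash
cat >> h.py <<'E'
def yaw(s): return np.degrees(np.arctan2(s['tool_rot'][1,0],s['tool_rot'][0,0]))
E
cat > lid.py <<'E'
from h import *
import sys
im=snap('wrist',sys.argv[1]); s=get_state(); print(s['time_s'],s['eef_pos'].round(1),'yaw',yaw(s).round(2),s['dq'].round(1),s['tool_rot'][:,2].round(3))
P=cloud(im); z=P[...,2]; near=np.hypot(P[...,0]-487,P[...,1]-269)<70
m=(z>49.5)&(z<56)&near
for i,st,ce,mm in blobs(im,m,40):
    Q=onz(im,np.argwhere(mm)[:,::-1],52)[:,:2].astype(np.float32); r=cv2.minAreaRect(Q); print('bar',st,ce.round(1),r,np.percentile(z[mm],[5,50,95]).round(1))
m=(z>18)&(z<56)&near
for i,st,ce,mm in blobs(im,m,400):
    cs,_=cv2.findContours(mm.astype(np.uint8),cv2.RETR_EXTERNAL,cv2.CHAIN_APPROX_NONE)
    p=onz(im,cs[0].reshape(-1,2),22)[:,:2]; c=np.array([487,268.])
    for k in range(12):
        r=np.hypot(*(p-c).T); q=p[abs(r-50)<(8 if k<6 else 2)]; c,R=circfit(q)
    print('flange',st,c.round(1),R.round(1),len(q))
E
python3 lid.py w9
```

```text
10.8 [484.9 263.3 160.5] yaw 95.36 [-1.1 -1.2 -0.8 -0.2  0.8  1.6] [ 0.022 -0.007 -1.   ]
bar [ 272  154   24   95 1980] [283.4 201.1] ((487.3382568359375, 270.11767578125), (13.890509605407715, 63.422393798828125), 4.116592884063721) [50.7 52.  53.2]
flange [  214   123   137   133 14090] [487.4 269.7] 49.2 378
```

View pics/w9.png

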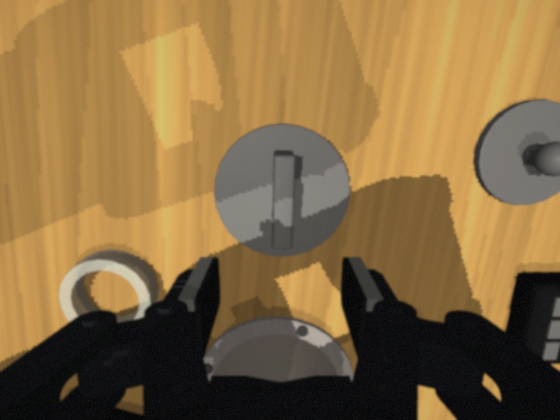

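Request:
{"api": "move_arm", "payload": {
  "increments": [
    {"dx": 0.25, "dy": 0.6, "dz": -3, "ax": 0.4, "ay": 1.3, "az": -1.2, "grip": 4},
    {"dx": 0, "dy": 0, "dz": -3, "ax": 0, "ay": 0, "az": 0, "grip": 4},
    {"dx": 0, "dy": 0, "dz": -2, "ax": 0, "ay": 0, "az": 0, "grip": 4},
    {"dx": 0, "dy": 0, "dz": 0, "ax": 0, "ay": 0, "az": 0, "grip": 4}
  ]
}}

```text
time_s: 11.2
eef_pos: [488.0, 267.2, 79.3]
tool_rot: [[-0.062, 0.998, 0.001], [0.998, 0.062, 0.0], [0.0, 0.001, -1.0]]
contact_force: [-0.9, 0.6, -0.0]
width: 0.465
```

```bash
python3 lid.py w10
```

```text
11.25 [488.6 267.5  81. ] yaw 93.58 [ 0.3 -1.3 -1.9  0.2  0.9 -0.5] [ 0.002  0.001 -1.   ]
bar [ 265  187   33  134 4095] [281.4 251.8] ((487.3314514160156, 269.98193359375), (13.832586288452148, 63.612422943115234), 4.128070831298828) [50.8 52.  53.1]
flange [  187   139   190   182 24367] [487.4 269.6] 49.3 445
```

Request:
{"api": "move_arm", "payload": {
  "increments": [
    {"dx": -0.1, "dy": 0.2, "dz": -2, "ax": 0, "ay": 0, "az": 0.5, "grip": 4},
    {"dx": 0, "dy": 0, "dz": -1.2, "ax": 0, "ay": 0, "az": 0, "grip": 4},
    {"dx": 0, "dy": 0, "dz": 0, "ax": 0, "ay": 0, "az": 0, "grip": 4}
  ]
}}

```text
time_s: 11.55
eef_pos: [489.5, 269.2, 52.7]
tool_rot: [[-0.068, 0.998, 0.007], [0.998, 0.068, 0.003], [0.002, 0.007, -1.0]]
contact_force: [-0.1, -0.9, -0.0]
width: 0.466
```

Request:
{"api": "move_arm", "payload": {
  "increments": [
    {"dx": -0.2, "dy": 0.05, "dz": -0.9, "ax": 0, "ay": 0.4, "az": 0, "grip": 4},
    {"dx": 0, "dy": 0, "dz": 0, "ax": 0, "ay": 0, "az": 0, "grip": 4},
    {"dx": 0, "dy": 0, "dz": 0, "ax": 0, "ay": 0, "az": 0, "grip": 1},
    {"dx": 0, "dy": 0, "dz": 0, "ax": 0, "ay": 0, "az": 0, "grip": 1},
    {"dx": 0, "dy": 0, "dz": 0, "ax": 0, "ay": 0, "az": 0, "grip": 1},
    {"dx": 0, "dy": 0, "dz": 0, "ax": 0, "ay": 0, "az": 0, "grip": 1}
  ],
  "newtons": 70
}}

```text
time_s: 12.15
eef_pos: [488.9, 270.1, 47.0]
tool_rot: [[-0.066, 0.998, 0.003], [0.998, 0.066, 0.005], [0.004, 0.004, -1.0]]
contact_force: [0.2, 0.5, -0.7]
width: 0.146
```

Request:
{"api": "move_arm", "payload": {
  "increments": [
    {"dx": 0, "dy": 0, "dz": 2, "ax": 0, "ay": 0, "az": 0, "grip": 1},
    {"dx": 0, "dy": 0, "dz": 4, "ax": 0, "ay": 0, "az": 0, "grip": 1},
    {"dx": 0, "dy": 0, "dz": 4, "ax": 0, "ay": 0, "az": 0, "grip": 1},
    {"dx": 0, "dy": 0, "dz": 2.5, "ax": 0, "ay": 0, "az": 0, "grip": 1},
    {"dx": 0, "dy": 0, "dz": 0, "ax": 0, "ay": 0, "az": 0, "grip": 1}
  ]
}}

```text
time_s: 12.65
eef_pos: [487.1, 269.4, 175.1]
tool_rot: [[-0.067, 0.998, 0.0], [0.998, 0.067, 0.003], [0.003, 0.0, -1.0]]
contact_force: [0.5, 0.2, -1.8]
width: 0.147
```

Run:
```python
from h import *
im=snap('wrist','w11');im=snap('scene','s11');s=get_state();print(s['eef_pos'],s['width'],yaw(s))
```

```text
[486.23325583 268.88886078 171.45409062] 0.14851354373225004 93.81457035613487
```

View pics/w11.png

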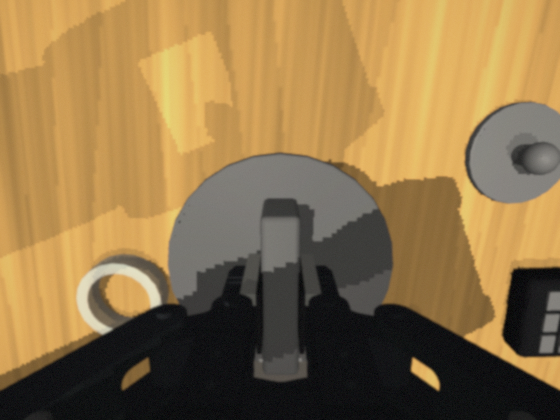

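View pics/s11.png

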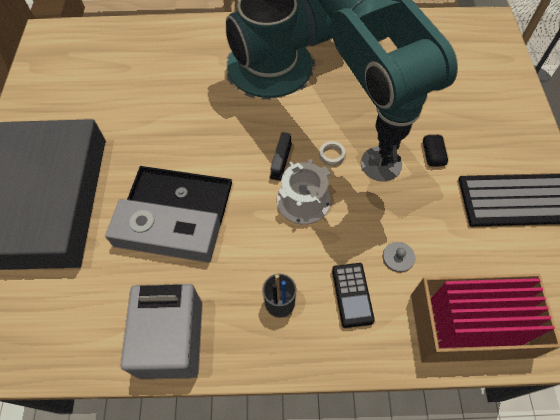

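The lid is held level by its bar, and the bar is vertical in the wrist image at (280,270). I'll measure its offset in the hand.

```bash
cat > inhand.py <<'E'
from h import *
import sys
f=sys.argv[1]; im=load(f); tcp=np.array(eval(sys.argv[2])); 
P=cloud(im); z=P[...,2]; v,u=np.mgrid[:420,:560]
zf=tcp[2]-25
m=(abs(z-zf)<7)&(v<330)&(np.hypot(P[...,0]-tcp[0],P[...,1]-tcp[1])<60)
for i,st,ce,mm in blobs(im,m,1000):
    print('flange z',np.median(z[mm]).round(1),'expect',zf)
    # top edge contour: first pixel per column/row from outside
    cs,_=cv2.findContours(mm.astype(np.uint8),cv2.RETR_EXTERNAL,cv2.CHAIN_APPROX_NONE)
    p=onz(im,cs[0].reshape(-1,2),zf)[:,:2]; c=tcp[:2].copy()
    for k in range(12):
        r=np.hypot(*(p-c).T); q=p[abs(r-50)<(6 if k<6 else 1.5)]; c,R=circfit(q)
    print('c',c.round(1),R.round(1),len(q),'minus tcp',(c-tcp[:2]).round(1))
m=(z>tcp[2]+2)&(z<tcp[2]+9)&(np.hypot(P[...,0]-tcp[0],P[...,1]-tcp[1])<50)&(abs(u-280)<40)
for i,st,ce,mm in blobs(im,m,200):
    Q=onz(im,np.argwhere(mm)[:,::-1],tcp[2]+5)[:,:2].astype(np.float32); print('bar',st,cv2.minAreaRect(Q),np.median(z[mm]))
E
python3 inhand.py w11 '[487.1,269.4,174]'
python3 - <<'E'
from h import *
print(get_state()['eef_pos'],get_state()['dq'])
E
```

```text
flange z 150.9 expect 149.0
c [486.2 268.8] 49.6 415 minus tcp [-0.9 -0.6]
bar [ 244  212   74  162 6238] ((486.169189453125, 269.172119140625), (26.2568416595459, 65.14739227294922), 3.798694610595703) 180.84116495948797
[486.23325583 268.88886078 171.45409062] [-0.02701164  1.1426343   1.7924299  -0.05447718 -0.49102919  0.08587166]
```

Request:
{"api": "move_arm", "payload": {
  "increments": [
    {"dx": 0.15, "dy": -2.3, "dz": 0, "ax": 0, "ay": 0, "az": -8, "grip": 1},
    {"dx": 0.15, "dy": -2.3, "dz": 0, "ax": 0, "ay": 0, "az": -8, "grip": 1},
    {"dx": 0.15, "dy": -2.3, "dz": 0, "ax": 0, "ay": 0, "az": -8, "grip": 1},
    {"dx": 0.15, "dy": -2.3, "dz": 0, "ax": 0, "ay": 0, "az": -8, "grip": 1},
    {"dx": 0.15, "dy": -2.3, "dz": 0, "ax": 0, "ay": 0, "az": -8, "grip": 1},
    {"dx": 0.15, "dy": -2.3, "dz": 0, "ax": 0, "ay": 0, "az": -8, "grip": 1},
    {"dx": 0.15, "dy": -2.3, "dz": 0, "ax": 0, "ay": 0, "az": -8, "grip": 1},
    {"dx": 0.15, "dy": -2.3, "dz": 0, "ax": 0, "ay": 0, "az": -6, "grip": 1},
    {"dx": 0, "dy": 0, "dz": 0, "ax": 0, "ay": 0, "az": 0, "grip": 1},
    {"dx": 0, "dy": 0, "dz": 0, "ax": 0, "ay": 0, "az": 0, "grip": 1}
  ]
}}

```text
time_s: 13.75
eef_pos: [491.8, 77.0, 151.6]
tool_rot: [[0.872, 0.49, -0.024], [0.49, -0.872, 0.007], [-0.018, -0.018, -1.0]]
contact_force: [0.9, 0.0, -0.4]
width: 0.15
```

```bash
python3 - <<'E'
from h import *
im=snap('wrist','w12')
for k in range(1):
    s=get_state();print(s['eef_pos'].round(1),yaw(s).round(2),s['tool_rot'][:,2].round(4),s['contact_force'].round(2),s['moment'].round(3),s['dq'].round(1))
E
python3 inhand.py w12 "$(python3 -c "
from h import *
print(get_state()['eef_pos'].tolist())")"
```

```text
[491.7  77.2 151.5] 29.38 [-0.0246  0.007  -0.9997] [-0.53 -0.43 -1.1 ] [-0.036 -0.031 -0.011] [ 1.  -0.2 -0.5  0.   0.3 -0.3]
flange z 127.0 expect 126.54998055590877
c [490.5  76.8] 49.3 414 minus tcp [-1.2 -0.4]
bar [ 244  213   74  161 6206] ((492.3036804199219, 75.2940673828125), (65.43557739257812, 25.830245971679688), 38.32754135131836) 157.28975850870222
```

View pics/w12.png

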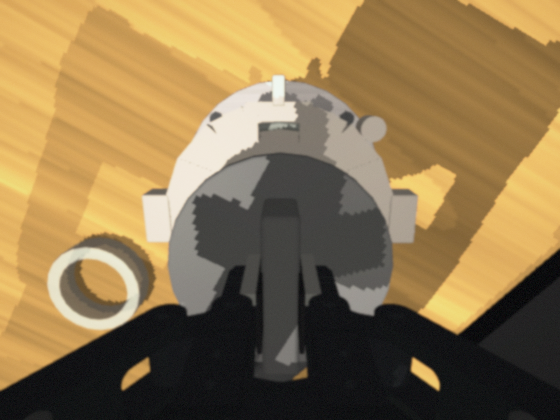

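Rib (279,88) and bar (280,270) are in line. I'll correct the tilt and centre the lid before lowering it.

Request:
{"api": "move_arm", "payload": {
  "increments": [
    {"dx": 0.9, "dy": 0.6, "dz": 0.3, "ax": -0.4, "ay": -1.4, "az": 0, "grip": 1},
    {"dx": 0, "dy": 0, "dz": 0, "ax": 0, "ay": 0, "az": 0, "grip": 1},
    {"dx": 0, "dy": 0, "dz": 0, "ax": 0, "ay": 0, "az": 0, "grip": 1}
  ]
}}

```text
time_s: 14.1
eef_pos: [501.2, 85.4, 153.7]
tool_rot: [[0.869, 0.494, 0.001], [0.494, -0.869, -0.0], [0.0, 0.001, -1.0]]
contact_force: [-0.1, 0.0, -2.3]
width: 0.142
```

```bash
cat > chk.py <<'E'
from h import *
import sys,subprocess
im=snap('wrist',sys.argv[1])
s=get_state();print(s['eef_pos'].round(1),yaw(s).round(2),s['tool_rot'][:,2].round(4),s['contact_force'].round(2),s['moment'].round(3),s['dq'].round(1),s['width'])
try: print(tub(im,verbose=1))
except Exception as e: print(e)
subprocess.run(['python3','inhand.py',sys.argv[1],str(s['eef_pos'].tolist())])
E
python3 chk.py w13
```

```text
flange z 129.4 expect 128.75297225699828
c [500.7  84.8] 49.3 408 minus tcp [-0.6 -0.5]
bar [ 244  214   74  161 6229] ((500.7516174316406, 84.87565612792969), (64.29825592041016, 26.02826499938965), 29.598844528198242) 159.33713500753026
[501.3  85.3 153.8] 29.61 [ 9.e-04 -4.e-04 -1.e+00] [-0.35 -0.47 -0.24] [ 0.051 -0.054  0.018] [-0.5 -0.2 -0.   0.   0.1 -0.1] 0.14907464457259964
{'outer': (array([500.1,  82.9]), np.float64(58.2), 422), 'inner': (array([0., 0.]), np.float64(0.0), 0)} z 95.1
[(np.float64(-59.3), np.float64(25.1), 708), (np.float64(-14.6), np.float64(11.7), 342), (np.float64(29.9), np.float64(4.9), 203), (np.float64(118.5), np.float64(24.6), 765)]
{'outer': (array([500.1,  82.9]), np.float64(58.2), 422), 'inner': (array([0., 0.]), np.float64(0.0), 0)}
```

Request:
{"api": "move_arm", "payload": {
  "increments": [
    {"dx": -0.06, "dy": -0.2, "dz": -0.6, "ax": 0, "ay": 0, "az": 0, "grip": 1},
    {"dx": 0, "dy": 0, "dz": -0.2, "ax": 0, "ay": 0, "az": 0, "grip": 1},
    {"dx": 0, "dy": 0, "dz": 0, "ax": 0, "ay": 0, "az": 0, "grip": 1}
  ]
}}

```text
time_s: 14.45
eef_pos: [500.5, 83.7, 144.9]
tool_rot: [[0.869, 0.495, 0.001], [0.495, -0.869, -0.0], [0.0, 0.001, -1.0]]
contact_force: [0.3, 0.2, -0.3]
width: 0.148
```

```bash
python3 chk.py w14
```

```text
flange z 120.7 expect 119.99895806634308
c [499.9  83.1] 49.3 409 minus tcp [-0.5 -0.6]
bar [ 244  213   74  162 6225] ((501.0260925292969, 82.09361267089844), (64.84526062011719, 25.850967407226562), 38.947998046875) 150.63086874673678
[500.4  83.7 145. ] 29.69 [ 7.e-04 -3.e-04 -1.e+00] [-0.06  0.61 -1.44] [0.07  0.018 0.016] [ 0.  -0.  -0.4 -0.   0.2  0.1] 0.1470527330030532
{'outer': (array([500.7,  83.4]), np.float64(57.8), 429), 'inner': (array([0., 0.]), np.float64(0.0), 0)} z 95.1
[(np.float64(-60.4), np.float64(25.0), 803), (np.float64(-15.4), np.float64(11.6), 350), (np.float64(29.8), np.float64(5.4), 211), (np.float64(119.4), np.float64(24.5), 887)]
{'outer': (array([500.7,  83.4]), np.float64(57.8), 429), 'inner': (array([0., 0.]), np.float64(0.0), 0)}
```

Request:
{"api": "move_arm", "payload": {
  "increments": [
    {"dx": 0, "dy": 0, "dz": -0.6, "ax": 0, "ay": 0, "az": 0, "grip": 1},
    {"dx": 0, "dy": 0, "dz": -0.4, "ax": 0, "ay": 0, "az": 0, "grip": 1},
    {"dx": 0, "dy": 0, "dz": 0, "ax": 0, "ay": 0, "az": 0, "grip": 1}
  ]
}}

```text
time_s: 14.8
eef_pos: [500.4, 83.5, 134.1]
tool_rot: [[0.869, 0.495, 0.001], [0.495, -0.869, -0.0], [0.0, 0.001, -1.0]]
contact_force: [-0.5, 0.5, -0.5]
width: 0.146
```

Request:
{"api": "move_arm", "payload": {
  "increments": [
    {"dx": 0, "dy": 0, "dz": -0.4, "ax": 0, "ay": 0, "az": 0, "grip": 1},
    {"dx": 0, "dy": 0, "dz": -0.3, "ax": 0, "ay": 0, "az": 0, "grip": 1},
    {"dx": 0, "dy": 0, "dz": 0, "ax": 0, "ay": 0, "az": 0, "grip": 1}
  ]
}}

```text
time_s: 15.1
eef_pos: [500.4, 83.4, 126.4]
tool_rot: [[0.869, 0.495, 0.001], [0.495, -0.869, -0.0], [0.0, 0.001, -1.0]]
contact_force: [-0.1, -0.2, -1.4]
width: 0.148
```

```bash
python3 chk.py w15
```

```text
flange z 101.8 expect 101.6003972947708
c [507.3  87.9] 50.3 280 minus tcp [6.8 4.4]
bar [ 244  214   74  161 6226] ((500.3538818359375, 82.71600341796875), (64.21211242675781, 25.996877670288086), 32.32844924926758) 132.07778468708017
[500.4  83.4 126.6] 29.67 [ 7.e-04 -4.e-04 -1.e+00] [-0.89  0.1  -0.75] [ 0.015 -0.105  0.01 ] [-0.1 -0.2 -0.4  0.   0.2  0. ] 0.14375568873166672
{'outer': (array([500.3,  83.5]), np.float64(58.0), 468), 'inner': (array([0., 0.]), np.float64(0.0), 0)} z 95.1
[(np.float64(-59.7), np.float64(25.6), 1007), (np.float64(-15.2), np.float64(11.8), 465), (np.float64(29.5), np.float64(5.3), 281), (np.float64(119.1), np.float64(25.4), 1050)]
{'outer': (array([500.3,  83.5]), np.float64(58.0), 468), 'inner': (array([0., 0.]), np.float64(0.0), 0)}
```

View pics/w15.png

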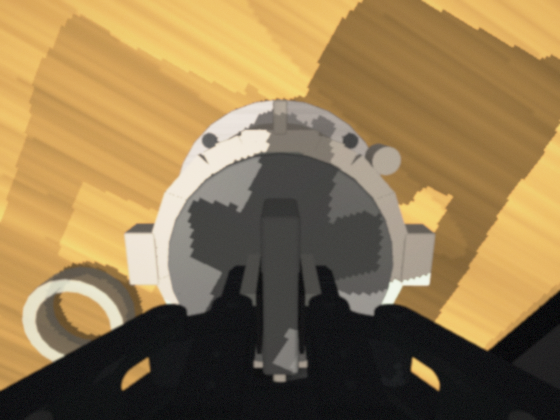

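The flange is at or within about 1 mm of the lip, with the bar in line with the rib (280,115). I'll press lightly to seat it.

Request:
{"api": "move_arm", "payload": {
  "increments": [
    {"dx": 0, "dy": -0.03, "dz": -0.1, "ax": 0, "ay": 0, "az": 0, "grip": 1},
    {"dx": 0, "dy": 0, "dz": -0.05, "ax": 0, "ay": 0, "az": 0, "grip": 1},
    {"dx": 0, "dy": 0, "dz": 0, "ax": 0, "ay": 0, "az": 0, "grip": 1}
  ]
}}

```text
time_s: 15.45
eef_pos: [500.6, 83.1, 125.6]
tool_rot: [[0.869, 0.495, 0.001], [0.495, -0.869, -0.0], [0.001, 0.001, -1.0]]
contact_force: [0.2, 0.4, -0.7]
width: 0.149
```

Request:
{"api": "move_arm", "payload": {
  "increments": [
    {"dx": 0, "dy": 0, "dz": -0.04, "ax": 0, "ay": 0, "az": -4, "grip": 1},
    {"dx": 0, "dy": 0, "dz": 0, "ax": 0, "ay": 0, "az": -4, "grip": 1},
    {"dx": 0, "dy": 0, "dz": 0, "ax": 0, "ay": 0, "az": -4, "grip": 1},
    {"dx": 0, "dy": 0, "dz": 0, "ax": 0, "ay": 0, "az": 0, "grip": 1}
  ]
}}

```text
time_s: 15.85
eef_pos: [500.8, 83.7, 125.5]
tool_rot: [[0.955, 0.297, 0.002], [0.297, -0.955, 0.001], [0.002, 0.0, -1.0]]
contact_force: [-0.3, 0.3, -1.1]
width: 0.146
```

```bash
python3 chk.py w16
```

```text
flange z 100.9 expect 100.49688575230672
c [507.8  86.8] 50.4 218 minus tcp [7.  3.2]
bar [ 241  213   77  162 6247] ((500.0780029296875, 84.8114242553711), (65.15589904785156, 26.628360748291016), 8.138134956359863) 131.1830903708878
[500.8  83.6 125.5] 17.41 [ 1.9e-03  5.0e-04 -1.0e+00] [-0.87  0.41 -1.36] [0.146 0.112 0.028] [ 0.   0.1  0.  -0.2  0.  -2. ] 0.14466524442815734
{'outer': (array([500.5,  83.3]), np.float64(57.9), 451), 'inner': (array([506.5,  88.9]), np.float64(39.6), 994)} z 95.2
[(np.float64(-60.2), np.float64(25.5), 1044), (np.float64(-15.3), np.float64(11.6), 465), (np.float64(29.6), np.float64(5.7), 281), (np.float64(118.0), np.float64(22.8), 934)]
{'outer': (array([500.5,  83.3]), np.float64(57.9), 451), 'inner': (array([506.5,  88.9]), np.float64(39.6), 994)}
```

View pics/w16.png

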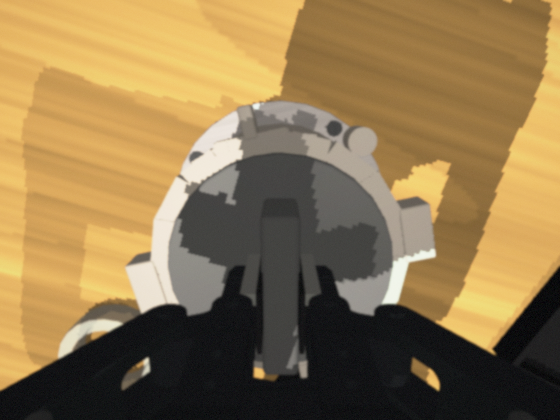

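The lid turns with the hand: it is seated (flange top 100.9), and the bar has moved on from rib (247,120) towards stud (360,140). I'll continue slowly.

Request:
{"api": "move_arm", "payload": {
  "increments": [
    {"dx": 0, "dy": 0, "dz": 0, "ax": 0, "ay": 0, "az": -4, "grip": 1},
    {"dx": 0, "dy": 0, "dz": 0, "ax": 0, "ay": 0, "az": -4, "grip": 1},
    {"dx": 0, "dy": 0, "dz": 0, "ax": 0, "ay": 0, "az": -4, "grip": 1},
    {"dx": 0, "dy": 0, "dz": 0, "ax": 0, "ay": 0, "az": -4, "grip": 1},
    {"dx": 0, "dy": 0, "dz": 0, "ax": 0, "ay": 0, "az": -4, "grip": 1},
    {"dx": 0, "dy": 0, "dz": 0, "ax": 0, "ay": 0, "az": 0, "grip": 1}
  ]
}}

```text
time_s: 16.5
eef_pos: [500.7, 83.9, 125.5]
tool_rot: [[0.999, -0.043, 0.002], [-0.043, -0.999, 0.0], [0.002, -0.0, -1.0]]
contact_force: [-0.4, -0.3, -1.5]
width: 0.147
```

```bash
python3 chk.py w17
```

```text
flange z 100.9 expect 100.53969850265023
c [508.4  85.4] 50.2 237 minus tcp [7.7 1.5]
bar [ 244  213   74  162 6246] ((500.5970764160156, 81.60916137695312), (64.84569549560547, 25.862972259521484), 6.797255516052246) 131.2037508785378
[500.7  83.9 125.5] -2.35 [ 2.2e-03  3.0e-04 -1.0e+00] [-0.19  0.15 -1.06] [0.076 0.134 0.144] [-0.   0.   0.1  0.1 -0.  -1.3] 0.1477423359908515
{'outer': (array([500.2,  83.2]), np.float64(58.1), 501), 'inner': (array([508.6,  86.8]), np.float64(39.0), 1030)} z 95.2
[(np.float64(-60.0), np.float64(24.9), 1164), (np.float64(-15.5), np.float64(10.8), 475), (np.float64(29.2), np.float64(6.1), 301), (np.float64(107.8), np.float64(3.1), 71)]
{'outer': (array([500.2,  83.2]), np.float64(58.1), 501), 'inner': (array([508.6,  86.8]), np.float64(39.0), 1030)}
```

View pics/w17.png

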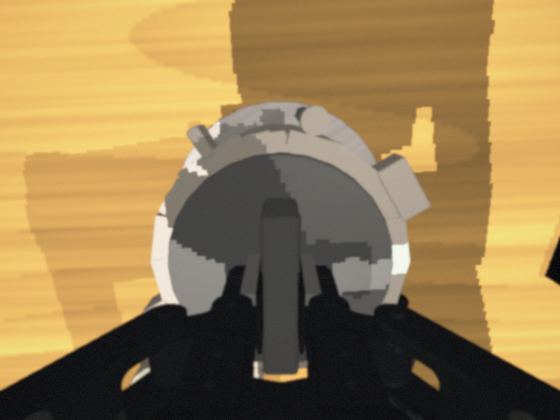

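Request:
{"api": "move_arm", "payload": {
  "increments": [
    {"dx": 0, "dy": 0, "dz": 0, "ax": 0, "ay": 0, "az": -4, "grip": 1},
    {"dx": 0, "dy": 0, "dz": 0, "ax": 0, "ay": 0, "az": -4, "grip": 1},
    {"dx": 0, "dy": 0, "dz": 0, "ax": 0, "ay": 0, "az": -4, "grip": 1},
    {"dx": 0, "dy": 0, "dz": 0, "ax": 0, "ay": 0, "az": 0, "grip": 1},
    {"dx": 0, "dy": 0, "dz": 0, "ax": 0, "ay": 0, "az": 0, "grip": 1}
  ]
}}

```text
time_s: 17.05
eef_pos: [500.7, 83.9, 125.5]
tool_rot: [[0.971, -0.237, 0.002], [-0.237, -0.971, -0.0], [0.002, -0.0, -1.0]]
contact_force: [-0.5, 0.7, -0.9]
width: 0.145
```

```bash
python3 chk.py w18; python3 -c "
from h import *
snap('top','t18');snap('scene','s18')"
```

```text
flange z 100.9 expect 100.51321558886077
c [508.8  84.4] 50.1 229 minus tcp [8.  0.5]
bar [ 244  213   74  162 6243] ((500.82867431640625, 84.30746459960938), (25.810022354125977, 65.19381713867188), 67.2435302734375) 131.18175950694354
[500.7  83.9 125.5] -13.74 [ 2.1e-03 -1.0e-04 -1.0e+00] [-0.53  0.7  -0.85] [0.088 0.14  0.115] [ 0.  -0.1 -0.   0.   0.1  0.9] 0.14552395975835367
{'outer': (array([500.3,  83.1]), np.float64(58.0), 511), 'inner': (array([500.5,  72.7]), np.float64(39.2), 1061)} z 95.2
[(np.float64(-60.2), np.float64(24.7), 1198), (np.float64(-15.6), np.float64(10.6), 459), (np.float64(29.0), np.float64(6.5), 296)]
{'outer': (array([500.3,  83.1]), np.float64(58.0), 511), 'inner': (array([500.5,  72.7]), np.float64(39.2), 1061)}
```

View pics/w18.png

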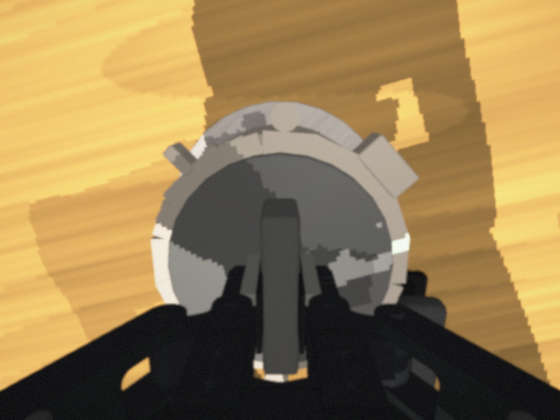

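View pics/s18.png

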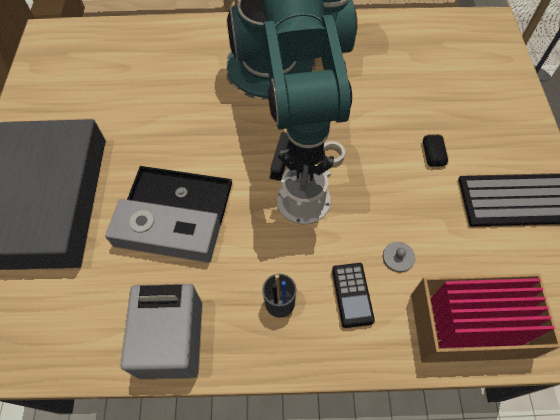

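The bar (280,270) points at stud (285,118), the flange top is at 100.9, and the arm is still. The round tag is in the tray (scene (181,192)) and the bystanders are where they were. I'm handing in.

```bash
python3 -c "
from h import *
close_job()
s=get_state(); print(s['time_s'],yaw(s),s['width'],s['eef_pos'])"
```

```text
the job is handed in; nothing more can be done
the job is handed in; nothing more can be done
```

I put both oblong tags into the tub and fitted the lid. I then turned it clockwise about 43–44° and handed in at about 17 s with the gripper still holding the bar. No verdict was reported.

**Last checks:**
- **Lid turn:** the tool yaw read −13.7°, about 2° short of the stud direction I measured (−15.5°). In the wrist view the bar pointed at the stud. The ring itself could not be read, but this turn should put it near 0.65 rad, well short of the click.
- **Lid seat:** the top of the flange was at 100.9 mm, where 101 mm means it rests on the lip. It was level and within about 1 mm of the tub's centre. That centring comes from the tool position and the in-hand offset measured just before entry.
- **Spring and grip:** the wrist showed the spring pushing back by roughly 0.12 N m. The grip was set to 70 N, with the fingers stopped on the bar.
- **Tags:** a view before the lid went on showed both oblong tags in the tub, with no point above about 44 mm. The round tag was still in the tray at the end.
- **Bystanders:** none looked moved in the final scene view. I judged this by eye, and the arm hid part of the stapler and tape.

**Checks that failed or disagreed:**
- The overall top and scene cameras disagreed on the tub's centre by about 5 mm in x, so I used the wrist camera, which fell between them.
- Once the lid was on the lip, my flange-circle fit gave wrong centres because lid and lip merged in the depth mask. I ignored those values.
- My first move call was refused by validation, so nothing moved.

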